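# Clear a stuck bung from a drain nozzle with the push rod

### The job

A blue bung is stuck in the steel drain nozzle clamped on the cleaning stand. Take the red-handled push rod from its holder and push the bung down out of the nozzle into the steel pot below, going on until the rod's collar presses firmly on the orange seal ring on top of the nozzle, and hold it there for a moment; never bear on the nozzle with more than 15 N. Then put the rod back in its holder, collar down on the rim, and leave the pot and everything else where it is.

Things in the scene. Friction and masses are not known exactly. Their poses are not given: they have to be found in the camera images.
- nozzle_axis (a point): Point on the nozzle's upright axis, on the worktop. The nozzle is a steel tube 68 mm long, outside 33, bore 25 mm, lined with three sprung strips that leave a way 20 mm wide. The height at which it is clamped is not measured: its lower end is 70 to 98 mm, the top of the orange seal ring on it 147 to 175 mm above the worktop; it must be felt (or seen).
- stand_top (a point): Point on the nozzle's axis on the stand's base plate, 8 mm above the worktop; +x points to the aluminium post (14 mm thick, 140 mm high, 55 mm away) that carries the nozzle's grey clamp. Plate 135 x 120 mm, fixed. The seal ring (outside 37, hole 26 mm) is springy: 6 N per mm, 5 mm travel. When the collar meets it the rod's tip is 4 mm below the nozzle's lower end: the bung is out by then.
- bung_center (a point): Centre of the blue plastic bung: a bevelled cylinder 22 mm in diameter, 24 mm long, 30 g, loose but held in the nozzle by the sprung strips; pushing it along takes roughly 5 to 13 N (it differs from time to time) until it leaves the lower end and drops.
- pot_floor (a point): Centre of the inner floor of the steel pot (67 mm wide, 52 mm high, open at the top) that stands loose on the stand's base plate under the nozzle; this point is 3 mm above the pot's underside. z is up.
- rod_grip (a point): Grip point of the push rod, in the middle of the red square handle: 26 x 26 mm across (sides along the point's x and y), 46 mm high, from 23 mm below to 21 mm above this point and a 3 mm cap on top. z points up along the rod away from its tip. The whole rod weighs about 0.19 kg and is 137 mm long.
- rod_tip (a point): Lower end of the rod, 114 mm below rod_grip. The steel shaft is 16 mm in diameter with a bevelled tip, and free over 81 mm from tip to collar.
- rod: The whole push rod with collar; origin at the tip, z up along the rod.
- collar: Dark steel collar fixed on the rod, 34 mm in diameter, 7 mm thick, origin at the centre of its underside, 81 mm above the tip and 33 mm below rod_grip.
- bung: The blue bung; origin at the centre of its underside.
- pot: The steel pot; origin at the centre of its underside.
- stand: The cleaning stand with the nozzle and seal ring it carries; origin as nozzle_axis.
- holder_rim (a point): Centre of the top rim of the rod's fixed holder, 88 mm above the worktop: an upright tube with a black rim 38 mm across and a 20 mm bore 80 mm or more deep, on a black round foot 72 mm across. At the start the rod stands in it with the collar resting on the rim.
- salt_dredger_mid (a point): Centre of a white salt dredger, 68 mm across, 115 mm high; bystander.
- sauce_tub_1_mid (a point): Centre of a green lidded dip tub, 73 mm across, 37 mm high; bystander.
- tin_1_mid (a point): Centre of a green food tin, 57 mm across, 72 mm high; bystander.
Not all that is in view belongs to the job. Leave any white or yellow look-alike of the rod alone.

How it is judged:
On the way, in this order (a step that is already met when the one before it is completed fails the run):
1. the rod, in the nozzle's axis, pushes on the bung (contact force between rod and bung above 2 N and horizontal distance between rod_tip and nozzle_axis below 0.006 m), for 0.1 s.
2. the bung lies in the pot and the rod's collar presses on the seal ring with more than 4 N (horizontal distance between bung_center and pot_floor below 0.028 m and z of bung_center in the frame of pot_floor between 0 and 0.04 m and contact force between collar and stand above 4 N and horizontal distance between collar and nozzle_axis below 0.006 m), for 0.3 s.
At the end, for the whole second after the job is handed in: The bung lies at rest in the pot; the pot stands upright within 15 mm of the nozzle's axis; the rod stands upright (within 0.1 rad) in its holder with the underside of its collar within 5 mm of the centre of the holder's rim, at rest (horizontal distance between bung_center and pot_floor below 0.028 m and z of bung_center in the frame of pot_floor between 0 and 0.04 m and horizontal distance between pot and nozzle_axis below 0.015 m and angle between each of pot, rod's own z axis and vertical below 0.1 rad and distance between collar and holder_rim below 0.005 m and linear speed of each of rod, pot below 0.02 m/s and linear speed of bung below 0.03 m/s); the robot touches nothing.
It fails at once if the rod bears on the nozzle, its seal ring or the stand with more than 15 N (contact force between rod and stand above 15 N).
It fails at once if the pot is tipped (angle between pot's own z axis and vertical above 0.35 rad).
It fails at once if the salt dredger, the green tub or the tin is moved by more than 20 mm (distance of any of salt_dredger_mid, sauce_tub_1_mid, tin_1_mid from where it was at the start of the episode above 0.02 m).
It also fails if it takes over 72 s, if anything falls off the work surface, if the arm or the gripper's body presses on something with over 40 N, if the wrist force passes 120 N, or if a joint passes its speed limit or range.

### The arm

A 6-joint arm with a two-finger parallel gripper is mounted at the origin on a cart in front of the work surface, level with it; the furniture and walls round the work are solid. World frame = base frame: x ahead of the robot, y to its left, z up, the work surface at z = 0. Lengths are in m, angles in rad, forces in N, time in s.
With the tool pointing down it reaches from about 0.375 to 0.9 m from the base axis. Payload 3.1 kg.
Tool frame: the origin (TCP) lies midway between the tips of the shut fingers; the grasp point (between the pads) lies 19 mm behind it; z points along the fingers, y is the line along which they close (so a half turn about z gives the same grasp; the last joint's range is limited). The gripper opens to 85 mm and grips with 20 to 120 N. Pads are 22 mm wide; open, the fingers measure 114 mm over their backs; the gripper's body (76 mm by 85 mm) begins 54 mm behind the grasp point. The pads swing forward as they close: fully open they stand 13 mm farther back than shut.
Start: joints at [1.095, 0.527, 1.433, -0, 1.181, -0.178], TCP at [0.183, 0.598, 0.231] pointing down, gripper open.
Joint ranges: [-3.08, 3.08], [-0.75, 2.2], [0.22, 2.44], [-1.43, 4.57], [0, 2.65], [-2.85, 2.85]. Speed limits (rad/s): [2.79, 2.79, 3.14, 3.14, 3.14, 3.14].

### API

Orientations are given as a unit quaternion [x, y, z, w].
In Python, from bench import ctrl, viewer gives the robot as it stands.
- The arm moves only by the tool servo_tool, never from a script. Its argument "steps" is a list of rows, each an object with "slide": the shift along the tool's x, y, z in mm, a list of three; "angular": the turn, a rotation vector about the tool's x, y, z in degrees, a list of three. In form: [{"slide": [dx, dy, dz], "angular": [rx, ry, rz]}, ...]. A call has 1 to 12 rows; each row is the pose to reach, as a shift and turn from the pose commanded when the call began, along the tool's axes at that moment; what a row does not reach only later rows make up. A row lasts 1/8 s, in which the tool goes at most 62.5 mm and 10.7 degrees, less where a joint would pass 70% of its speed; a pose out of reach is approached as far as the arm can. A call with a gripper value outside its range is refused whole. "gripper" is the opening, from 0 (shut) to 1 (fully open), set as the call begins (left out, the last holds). The fingers move at their own pace and stop on an object; "squeeze" is the grip in N (left out, the last holds). Time passes only in rows, so rows that repeat a pose let the fingers close. It gives the time, the measured TCP pose, the force, the opening and the grip force at its end, in the units of the state.
- ctrl.get_obs(): the state, without advancing time (a new reading comes with each control period).
- viewer.grab_frame(name): name is "scene" or "side" or "wrist"; returns a dict with "img" (480x640x3 uint8, blue, green, red), "mtx" (3x3 intrinsics, pixels), "world_from_camera" (4x4, takes a point from camera to world coordinates); the wrist camera has in their place "mount" (4x4, takes a point from camera to tool coordinates, whose origin is the TCP and whose axes are the flange's). Camera axes: x right, y up, looking along -z (the intrinsics and any distortion apply to the point x, -y, -z); pixel columns grow to the right and rows downward; lengths in m; the calibration is good to about 2 mm. A picture is of the moment at which its call begins: read the wrist's pose just before it. There is no depth.
- ctrl.sign_off(): hands the job in; it is judged then, once.
Trained networks look in a picture, given as the dict that the camera call returned (one of the last four; its "shot" number tells which), for a name from the list of things; names that differ only in an ending like _2 or _b are one class to them, and where a whole thing is asked for, a point or a joint stands for the part that bears it (a point fixed in the world has none). Each returns a list of dicts, best first, with "score" (0 to 1); they miss things now and then, are a little off and sometimes report something else, mostly with a low value. They report only what shows in the picture. A call takes as long as a camera call. They do not tell look-alikes from the thing itself.
- viewer.silhouettes(picture, label): "region" (480x640 bool, what is visible of it) and "location" ([column, row] in pixels, amid what is visible of it).
- viewer.pinpoint(picture, label): "location" ([column, row] in pixels: a listed point, or the origin of a listed thing).
The state is a dict: "clock": time; "joint_positions": joint angles; "dq": joint speeds; "tau": joint torques, N m; "ee_pos": TCP position; "ee_rot": TCP orientation; "force": force on the tool from outside, world axes, zero at the start; "wrist_torque": the same for the moment, N m; "finger_gap": finger opening in m; "gripper_force": force on a finger pad.
Only numpy, scipy, OpenCV 4.12 (cv2) and the standard library are available. Lean on these libraries where they do the work, as an engineer would, in place of code of your own. Each camera call takes 0.05 s, during which the arm holds its last target. There are 200 camera calls.

## Working session

There is one attempt and no reset: what is moved stays moved. The work goes in short steps, Python scripts to look and compute and a tool call to move; the robot and the scene stay as the last step left them, time stands still between calls to the robot, and variables do not carry over. Pictures are saved under pics/ and viewed, at most 10 in all, crops included, and the job is handed in when it is done.

Besides the shell and the picture viewer there is one more tool, called after "Emit:" by a JSON object that holds its "api" and its "payload". servo_tool: Moves the arm, as the interface text tells. Its arguments: {"type":"object","properties":{"steps":{"type":"array","items":{"type":"object","properties":{"slide":{"type":"array","items":{"type":"number"}},"angular":{"type":"array","items":{"type":"number"}}}}},"gripper":{"type":"number"},"squeeze":{"type":"number"}},"required":["steps"]}

```bash
mkdir -p pics; cat > h.py <<'E'
import numpy as np, cv2
from scipy.spatial.transform import Rotation as R
from bench import ctrl, viewer
def T():
    o=ctrl.get_obs(); M=np.eye(4); M[:3,:3]=R.from_quat(o["ee_rot"]).as_matrix(); M[:3,3]=o["ee_pos"]; return M
def grab(n):
    t=T(); p=viewer.grab_frame(n); p["W"]=p["world_from_camera"] if "world_from_camera" in p else t@p["mount"]; return p
def ray(p,uv):
    K=np.array(p["mtx"]); d=np.linalg.inv(K)@[uv[0],uv[1],1]; d=np.array([d[0],-d[1],-d[2]]); W=np.array(p["W"])
    d=W[:3,:3]@d; return W[:3,3],d/np.linalg.norm(d)
def tri(rs):
    A=sum(np.eye(3)-np.outer(d,d) for c,d in rs); b=sum((np.eye(3)-np.outer(d,d))@c for c,d in rs)
    x=np.linalg.solve(A,b); return x,[float(np.linalg.norm(np.cross(x-c,d))) for c,d in rs]
def atz(r,z): c,d=r; return c+d*(z-c[2])/d[2]
def proj(p,x):
    W=np.array(p["W"]); q=W[:3,:3].T@(np.asarray(x)-W[:3,3]); q=np.array(p["mtx"])@[q[0],-q[1],-q[2]]; return q[:2]/q[2]
E
cat > a.py <<'E'
from h import *
o=ctrl.get_obs(); print({k:np.round(v,3).tolist() for k,v in o.items()})
ps={n:grab(n) for n in ["scene","side","wrist"]}
print([k for k in ps["scene"]])
cv2.imwrite("pics/both.png",cv2.resize(np.hstack([ps["scene"]["img"],ps["side"]["img"]]),(800,300)))
cv2.imwrite("pics/scene.png",ps["scene"]["img"]); cv2.imwrite("pics/side.png",ps["side"]["img"])
for l in ["nozzle_axis","stand_top","bung_center","pot_floor","rod_grip","rod_tip","collar","holder_rim","salt_dredger_mid","sauce_tub_1_mid","tin_1_mid"]:
    c={n:viewer.pinpoint(p,l)[:3] for n,p in ps.items()}
    print(l,{n:[(np.round(d["location"]).tolist(),round(d["score"],2)) for d in v] for n,v in c.items()})
    if c["scene"] and c["side"]:
        for a in c["scene"]:
            for b in c["side"]:
                x,e=tri([ray(ps["scene"],a["location"]),ray(ps["side"],b["location"])])
                if max(e)<.01: print("   ",x.round(4),np.round(e,4))
E
python3 a.py
```

```text
{'clock': 0.0, 'joint_positions': [1.095, 0.528, 1.434, 0.0, 1.181, -0.178], 'dq': [-0.001, 0.001, 0.001, -0.0, -0.001, -0.001], 'tau': [-0.0, -44.235, -17.802, -0.0, 0.008, -0.0], 'ee_pos': [0.182, 0.597, 0.23], 'ee_rot': [0.148, 0.989, -0.001, -0.0], 'force': [-0.443, 0.245, 0.407], 'wrist_torque': [-0.063, 0.004, 0.063], 'gripper_force': 0.0, 'finger_gap': 0.085}
['img', 'mtx', 'world_from_camera', 'shot', 'W']
nozzle_axis {'scene': [([247.0, 244.0], 0.75)], 'side': [([310.0, 360.0], 0.89)], 'wrist': []}
    [ 0.5672  0.0969 -0.0025] [0.0002 0.0002]
stand_top {'scene': [([245.0, 242.0], 0.58)], 'side': [([310.0, 356.0], 0.89)], 'wrist': []}
    [0.5645 0.0984 0.0068] [0.0039 0.0039]
bung_center {'scene': [([243.0, 242.0], 0.22)], 'side': [], 'wrist': []}
pot_floor {'scene': [([244.0, 238.0], 0.94)], 'side': [([310.0, 354.0], 0.75), ([309.0, 360.0], 0.47)], 'wrist': []}
    [0.5652 0.1021 0.0172] [0.0034 0.0034]
    [0.5677 0.1081 0.0108] [0.0005 0.0005]
rod_grip {'scene': [([320.0, 247.0], 0.95), ([340.0, 230.0], 0.92), ([285.0, 236.0], 0.64)], 'side': [([354.0, 264.0], 0.87), ([3
[... 622 characters left out ...]
.0], 0.62), ([308.0, 297.0], 0.6)], 'side': [([354.0, 280.0], 0.59), ([359.0, 251.0], 0.58), ([317.0, 252.0], 0.55)], 'wrist': []}
    [ 0.4868 -0.1643  0.086 ] [0.0021 0.0021]
    [ 0.4939 -0.0672  0.0827] [0.0052 0.0052]
holder_rim {'scene': [([322.0, 261.0], 0.76)], 'side': [([359.0, 250.0], 0.59)], 'wrist': []}
    [ 0.4847 -0.16    0.0902] [0.0006 0.0006]
salt_dredger_mid {'scene': [([295.0, 185.0], 0.59)], 'side': [([310.0, 212.0], 0.33)], 'wrist': []}
sauce_tub_1_mid {'scene': [([246.0, 243.0], 0.51)], 'side': [([361.0, 226.0], 0.83)], 'wrist': []}
tin_1_mid {'scene': [([442.0, 276.0], 0.83)], 'side': [([308.0, 213.0], 0.82)], 'wrist': []}
    [ 0.6297 -0.379   0.0396] [0.0022 0.0022]
```

```bash
python3 - <<'E'
import cv2,numpy as np
a=cv2.imread("pics/scene.png");b=cv2.imread("pics/side.png")
cv2.imwrite("pics/crops.png",np.hstack([cv2.resize(a[140:360,190:390],(400,440)),cv2.resize(b[200:420,240:440],(400,440))]))
E
```

```text
(no output)
```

View pics/both.png

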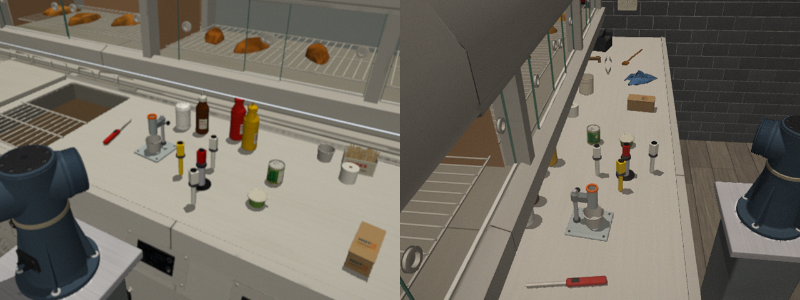

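View pics/crops.png

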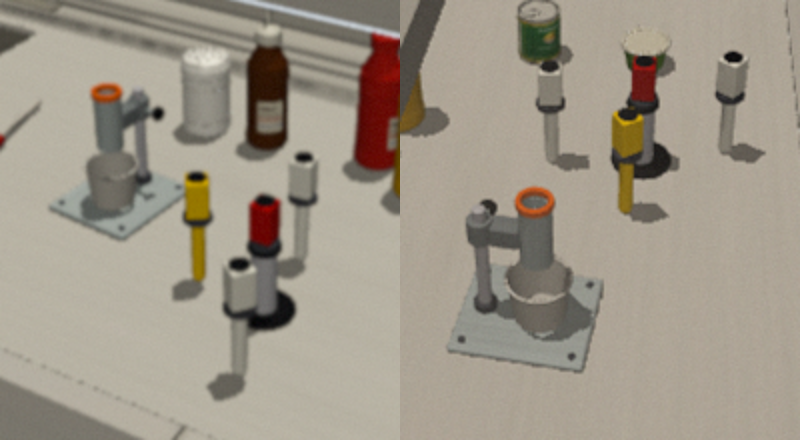

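The red-handled rod is at scene px (322,247) and side px (362,236), standing in the black-footed holder. The look-alikes are one yellow at scene (288,238) and two white at scene (340,230) and (310,283), all without a holder. Only the red one fits, and the crop confirms it. The orange ring is at scene (243,186) and side (307,301).

```bash
cat > mv.py <<'E'
from h import *
import sys
# target world TCP xyz, yaw of tool x axis (deg) -> slide mm, angular
def plan(x,yaw=None):
    t=T(); s=t[:3,:3].T@(np.array(x)-t[:3,3])*1000
    out=[s.round(1).tolist()]
    a=np.radians(yaw if yaw is not None else np.degrees(np.arctan2(t[1,0],t[0,0])))
    D=np.array([[np.cos(a),np.sin(a),0],[np.sin(a),-np.cos(a),0],[0,0,-1]]).T
    D=np.array([[np.cos(a),np.sin(a),0],[np.sin(a),-np.cos(a),0],[0,0,-1]])
    out.append(np.degrees(R.from_matrix(t[:3,:3].T@D).as_rotvec()).round(2).tolist()); return out
E
python3 - <<'E'
from mv import *
rs=[];hs=[]
for n in ["scene","side"]:
    p=grab(n); hsv=cv2.cvtColor(p["img"],cv2.COLOR_BGR2HSV)
    m=cv2.inRange(hsv,(5,150,100),(14,255,255)); c=[243,186] if n=="scene" else [307,301]
    k,l,s,ce=cv2.connectedComponentsWithStats(m)
    for i in range(1,k):
        if np.hypot(*(ce[i]-c))<12 and s[i,4]>20:
            bx=s[i]; u=[bx[0]+bx[2]/2-.5,bx[1]+bx[3]/2-.5]; print(n,bx,ce[i]); rs.append(ray(p,u))
    m=cv2.inRange(hsv,(0,150,60),(4,255,255))|cv2.inRange(hsv,(172,150,60),(180,255,255)); c=[322,250] if n=="scene" else [362,236]
    k,l,s,ce=cv2.connectedComponentsWithStats(m)
    for i in range(1,k):
        if np.hypot(*(ce[i]-c))<12 and s[i,4]>50: print(n,"red",s[i],ce[i]); hs.append(ray(p,ce[i]))
print(tri(rs),tri(hs))
p=grab("wrist"); print(np.round(p["mount"],3),np.round(p["mtx"],1))
t=T(); print(t.round(3)); print(plan([.47,-.15,.30],None))
E
```

```text
scene [236 182  15   9  96] [242.72916667 186.07291667]
scene red [315 240  15  23 280] [321.575      251.02142857]
side [298 294  19  15 165] [306.75151515 300.96363636]
side red [356 228  12  23 210] [361.33333333 240.36666667]
(array([0.56936825, 0.09860682, 0.15821417]), [8.110306752515619e-05, 8.110306752521417e-05]) (array([ 0.48080425, -0.16037783,  0.11691366]), [0.0005046964740199938, 0.0005046964740200412])
[[-0.     0.948  0.319  0.083]
 [ 1.     0.    -0.     0.   ]
 [-0.     0.319 -0.948 -0.143]
 [ 0.     0.     0.     1.   ]] [[399.8   0.  321.7]
 [  0.  399.8 236.5]
 [  0.    0.    1. ]]
[[-0.956  0.292  0.     0.183]
 [ 0.292  0.956  0.     0.598]
 [-0.     0.    -1.     0.231]
 [ 0.     0.     0.     1.   ]]
[[-493.3, -631.0, -68.7], [0.0, 0.0, 0.0]]
```

Emit:
{"api": "servo_tool", "payload": {"steps": [{"slide":[-503,-356,-100],"angular":[0,0,62]},{"slide":[-503,-356,-100],"angular":[0,0,62]},{"slide":[-503,-356,-100],"angular":[0,0,62]},{"slide":[-503,-356,-100],"angular":[0,0,62]},{"slide":[-503,-356,-100],"angular":[0,0,62]},{"slide":[-503,-356,-100],"angular":[0,0,62]},{"slide":[-503,-356,-100],"angular":[0,0,62]},{"slide":[-503,-356,-100],"angular":[0,0,62]},{"slide":[-503,-356,-100],"angular":[0,0,62]},{"slide":[-503,-356,-100],"angular":[0,0,62]},{"slide":[-503,-356,-100],"angular":[0,0,62]},{"slide":[-503,-356,-100],"angular":[0,0,62]}]}}

```text
clock: 3.45
ee_pos: [0.5591, 0.1101, 0.3309]
ee_rot: [0.636, 0.771, -0.0, -0.001]
force: [-0.2, 0.6, 0.2]
finger_gap: 0.0855
gripper_force: 0.0
```

```bash
cat > b.py <<'E'
from mv import *
o=ctrl.get_obs(); print(o["clock"],o["force"].round(2) if hasattr(o["force"],"round") else o["force"], o["dq"])
p=grab("wrist"); print(T().round(4))
cv2.imwrite("pics/w1.png",p["img"])
hsv=cv2.cvtColor(p["img"],cv2.COLOR_BGR2HSV)
m=cv2.inRange(hsv,(5,150,100),(14,255,255)); k,l,s,ce=cv2.connectedComponentsWithStats(m)
for i in range(1,k):
    if s[i,4]>60: print(s[i],ce[i],[atz(ray(p,ce[i]),z).round(4).tolist() for z in (.15,.158,.166)])
c=[d for d in viewer.pinpoint(p,"bung_center")]; print(c)
for d in c: print(atz(ray(p,d["location"]),.12))
print(plan([.48,-.16,.30],72))
E
python3 b.py
```

```text
3.45 [-0.2   0.63  0.19] [ 0.03155675 -0.00822725  0.01874133 -0.00247886 -0.00327898 -0.00043814]
[[-1.912e-01  9.816e-01 -1.600e-03  5.586e-01]
 [ 9.816e-01  1.912e-01  5.000e-04  1.108e-01]
 [ 8.000e-04 -1.500e-03 -1.000e+00  3.309e-01]
 [ 0.000e+00  0.000e+00  0.000e+00  1.000e+00]]
[310 205  44  42 577] [331.80069324 225.96880416] [[0.5703, 0.095, 0.15], [0.5696, 0.0973, 0.158], [0.5689, 0.0997, 0.166]]
[{'location': [331.6, 212.8], 'score': 0.6}]
[0.57007913 0.09836731 0.12      ]
[[-251.1, -129.1, 31.0], [-0.08, -0.01, 29.08]]
```

View pics/w1.png

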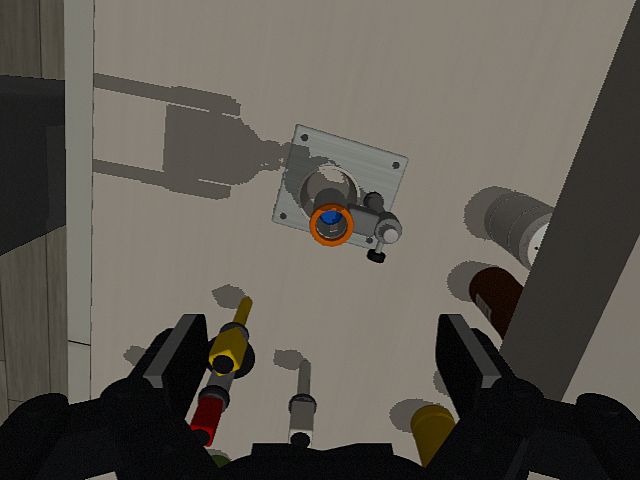

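The view shows the orange ring at (332,226) with the blue bung inside it, the stand post to its right at (388,230), and the red handle at (205,420).

Emit:
{"api": "servo_tool", "payload": {"steps": [{"slide":[-251,-129,31],"angular":[0,0,29]},{"slide":[-251,-129,31],"angular":[0,0,29]},{"slide":[-251,-129,31],"angular":[0,0,29]},{"slide":[-251,-129,31],"angular":[0,0,29]},{"slide":[-251,-129,31],"angular":[0,0,29]},{"slide":[-251,-129,31],"angular":[0,0,29]},{"slide":[-251,-129,31],"angular":[0,0,29]}]}}

```text
clock: 4.42
ee_pos: [0.4809, -0.1593, 0.3004]
ee_rot: [0.809, 0.588, 0.0, -0.0]
force: [-0.2, -0.8, 0.5]
finger_gap: 0.0853
gripper_force: 0.0
```

```bash
cat > c.py <<'E'
from mv import *
p=grab("wrist"); print(T().round(4)); cv2.imwrite("pics/w2.png",p["img"])
hsv=cv2.cvtColor(p["img"],cv2.COLOR_BGR2HSV)
m=cv2.inRange(hsv,(0,130,40),(4,255,255))|cv2.inRange(hsv,(172,130,40),(180,255,255)); k,l,s,ce=cv2.connectedComponentsWithStats(m)
for i in range(1,k):
    if s[i,4]>300: print(s[i],ce[i])
for n in ["rod_grip","holder_rim","collar"]:
    for d in viewer.pinpoint(p,n)[:3]: print(n,d,atz(ray(p,d["location"]),.121 if n=="rod_grip" else .088).round(4))
print(proj(p,[.482,-.161,.145]),proj(p,[.482,-.161,.088]))
E
python3 c.py
```

```text
[[ 3.070e-01  9.517e-01  1.000e-04  4.810e-01]
 [ 9.517e-01 -3.070e-01  6.000e-04 -1.591e-01]
 [ 6.000e-04 -1.000e-04 -1.000e+00  3.005e-01]
 [ 0.000e+00  0.000e+00  0.000e+00  1.000e+00]]
[616  26  24  63 999] [629.74874875  59.23123123]
[303 187  39  47 781] [321.47631242 205.23303457]
rod_grip {'location': [225.2, 271.6], 'score': 0.79} [ 0.3821 -0.1888  0.121 ]
rod_grip {'location': [302.3, 95.2], 'score': 0.71} [ 0.4933 -0.0717  0.121 ]
rod_grip {'location': [444.3, 161.3], 'score': 0.66} [ 0.5852 -0.1538  0.121 ]
collar {'location': [231.7, 253.0], 'score': 0.74} [ 0.3826 -0.1839  0.088 ]
collar {'location': [306.0, 96.8], 'score': 0.7} [ 0.4945 -0.0729  0.088 ]
collar {'location': [323.2, 200.5], 'score': 0.51} [ 0.481 -0.162  0.088]
[324.2768109  216.04734837] [323.926554   199.08631525]
```

View pics/w2.png

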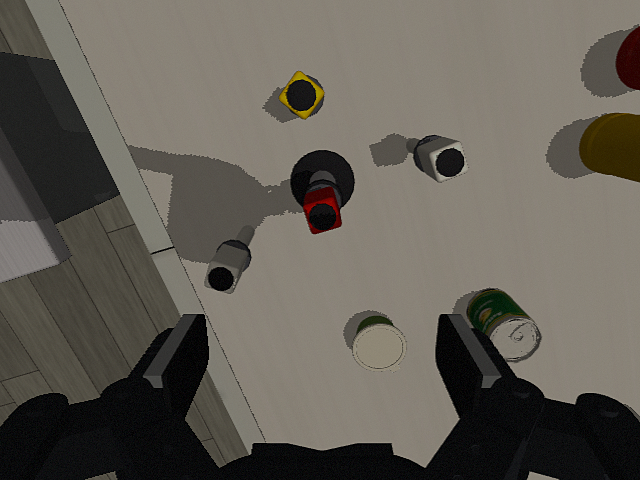

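The red cap is at (322,216), its handle square is turned about 13° in the image. The white look-alikes at (222,278) and (445,160) and the yellow one at (302,95) leave room for the fingers.

```bash
cat > d.py <<'E'
from mv import *
from scipy.optimize import minimize
p=grab("wrist"); hsv=cv2.cvtColor(p["img"],cv2.COLOR_BGR2HSV)
m=cv2.inRange(hsv,(0,130,40),(4,255,255))|cv2.inRange(hsv,(172,130,40),(180,255,255)); k,l,s,ce=cv2.connectedComponentsWithStats(m)
i=min(range(1,k),key=lambda i:np.hypot(*(ce[i]-[322,206]))); c,_=cv2.findContours((l==i).astype(np.uint8),0,1)
M=np.zeros((1920,2560),np.uint8); big=cv2.resize((l==i).astype(np.uint8),(2560,1920),interpolation=0)
c,_=cv2.findContours(big,0,1); cv2.drawContours(M,[cv2.convexHull(np.vstack(c))],-1,1,-1)
def cost(v):
    x,y,a=v; P=[]
    for z in (.098,.142):
        for q in range(4):
            b=a+np.pi/4+q*np.pi/2; P.append(proj(p,[x+.01838*np.cos(b),y+.01838*np.sin(b),z]))
    N=np.zeros_like(M); h=cv2.convexHull(((np.float32(P)+.5)*4-.5).round().astype(np.int32)); cv2.fillConvexPoly(N,h,1)
    return 1-(M&N).sum()/(M|N).sum()
best=min((minimize(cost,[.482,-.161,a],method="Nelder-Mead",options=dict(initial_simplex=[[.482,-.161,a],[.485,-.161,a],[.482,-.158,a],[.482,-.161,a+.15]])) for a in np.radians([-20,-5,10,25,40])),key=lambda r:r.fun)
print(best.x,np.degrees(best.x[2])%90,best.fun)
x,y,a=best.x; yaw=np.degrees(a)%90; yaw=min((yaw-90,yaw,yaw+90),key=lambda q:abs(q-72))
print(yaw,plan([x,y,.16],yaw),plan([x,y,.107],yaw))
E
python3 d.py
```

```text
[ 0.48058447 -0.16100545 -0.05270002] 86.98051130926109 0.04535243504429276
86.98051130926109 [[-1.5, -0.2, 140.5], [0.01, -0.0, -14.86]] [[-1.5, -0.2, 193.5], [0.01, -0.0, -14.86]]
```

Emit:
{"api": "servo_tool", "payload": {"steps": [{"slide":[-1.5,0,60],"angular":[0,0,-10]},{"slide":[-1.5,0,120],"angular":[0,0,-15]},{"slide":[-1.5,0,140],"angular":[0,0,-15]},{"slide":[-1.5,0,165],"angular":[0,0,-15]},{"slide":[-1.5,0,185],"angular":[0,0,-15]},{"slide":[-1.5,0,193.5],"angular":[0,0,-15]},{"slide":[-1.5,0,193.5],"angular":[0,0,-15]},{"slide":[-1.5,0,193.5],"angular":[0,0,-15]}], "gripper": 0.7}}

```text
clock: 5.68
ee_pos: [0.481, -0.1625, 0.1075]
ee_rot: [0.725, 0.688, 0.0, 0.001]
force: [0.3, 0.6, -0.7]
finger_gap: 0.0596
gripper_force: 0.0
```

Emit:
{"api": "servo_tool", "payload": {"steps": [{"slide":[0,0,0]},{"slide":[0,0,0]},{"slide":[0,0,0]},{"slide":[0,0,0]},{"slide":[0,0,0]},{"slide":[0,0,0]},{"slide":[0,0,0]}], "gripper": 0, "squeeze": 60}}

```text
invalid input
```

Emit:
{"api": "servo_tool", "payload": {"steps": [{"slide":[0,0,0],"angular":[0,0,0]},{"slide":[0,0,0],"angular":[0,0,0]},{"slide":[0,0,0],"angular":[0,0,0]},{"slide":[0,0,0],"angular":[0,0,0]},{"slide":[0,0,0],"angular":[0,0,0]},{"slide":[0,0,0],"angular":[0,0,0]}], "gripper": 0, "squeeze": 60}}

```text
clock: 6.42
ee_pos: [0.4807, -0.1625, 0.1075]
ee_rot: [0.725, 0.688, 0.0, 0.001]
force: [-0.3, 0.8, 5.6]
finger_gap: 0.0253
gripper_force: 59.2
```

Emit:
{"api": "servo_tool", "payload": {"steps": [{"slide":[0,0,-15],"angular":[0,0,0]},{"slide":[0,0,-40],"angular":[0,0,0]},{"slide":[0,0,-70],"angular":[0,0,0]},{"slide":[0,0,-100],"angular":[0,0,0]},{"slide":[0,0,-140],"angular":[0,0,0]},{"slide":[0,0,-185],"angular":[0,0,0]},{"slide":[0,0,-185],"angular":[0,0,0]},{"slide":[0,0,-185],"angular":[0,0,0]}]}}

```text
clock: 7.42
ee_pos: [0.4794, -0.1617, 0.2913]
ee_rot: [0.725, 0.688, -0.0, -0.001]
force: [-0.4, -0.6, -1.9]
finger_gap: 0.0252
gripper_force: 59.1
```

```bash
cat > e.py <<'E'
from mv import *
t=T(); print(t.round(4), ctrl.get_obs()["force"])
ps={n:grab(n) for n in ["scene","side","wrist"]}
def near(p,l,x,r=25):
    u=proj(p,x); c=[np.array(d["location"]) for d in viewer.pinpoint(p,l)]; c=[d for d in c if np.hypot(*(d-u))<r]
    return min(c,key=lambda d:np.hypot(*(d-u))) if c else None
for l,dz in [("rod_tip",.1005),("collar",.0195),("rod_grip",-.014)]:
    x=t[:3,3]-[0,0,dz]; rs={n:near(p,l,x) for n,p in ps.items()}
    print(l,{n:None if v is None else (v.round(1).tolist(),proj(ps[n],x).round(1).tolist()) for n,v in rs.items()})
    r=[ray(ps[n],v) for n,v in rs.items() if v is not None]
    if len(r)>1: print("  ",[a if isinstance(a,list) else (t[:3,:3].T@(a-t[:3,3])*1000).round(1) for a in tri(r)])
for l,z in [("holder_rim",.088)]:
    r=[near(ps[n],l,[.481,-.161,.088]) for n in ps]; print(l,r); r=[ray(ps[n],v) for n,v in zip(ps,r) if v is not None]
    if len(r)>1: print(tri(r))
    print([atz(q,.088).round(4) for q in r])
cv2.imwrite("pics/w3.png",ps["wrist"]["img"])
print(plan([.5695,.0978,.2925]))
E
python3 e.py
```

```text
[[ 5.250e-02  9.986e-01 -1.600e-03  4.794e-01]
 [ 9.986e-01 -5.250e-02  9.000e-04 -1.617e-01]
 [ 8.000e-04 -1.600e-03 -1.000e+00  2.913e-01]
 [ 0.000e+00  0.000e+00  0.000e+00  1.000e+00]] [-0.39049758 -0.63981843 -1.9090511 ]
rod_tip {'scene': ([320.2, 220.1], [322.5, 220.7]), 'side': ([365.0, 213.0], [363.2, 212.4]), 'wrist': ([322.0, 239.4], [323.0, 238.2])}
   [array([ 1.9, -2.5, 98.9]), [0.0015449914893872956, 0.0018620550149368736, 0.0028588149492613925]]
collar {'scene': ([325.9, 183.8], [323.0, 184.4]), 'side': ([363.1, 178.7], [364.6, 179.5]), 'wrist': None}
   [array([-3.7,  3.8, 19.3]), [0.0006556098273204026, 0.0006556098273204522]]
rod_grip {'scene': ([321.1, 163.1], [323.2, 168.5]), 'side': ([367.1, 163.8], [365.1, 165.0]), 'wrist': ([323.0, 331.9], [322.9, 338.3])}
   [array([  6.4,  -1.3, -21.9]), [0.0028126701578250132, 0.0033635442377867495, 0.0016493511272702487]]
holder_rim [array([326.9, 261.4]), array([359.3, 250.9]), array([324. , 198.1])]
(array([ 0.4846257 , -0.16398926,  0.08646511]), [0.0065085810671971014, 0.0012176336579577782, 0.005992667529493497])
[array([ 0.489 , -0.1686,  0.088 ]), array([ 0.4848, -0.1599,  0.088 ]), array([ 0.4803, -0.1594,  0.088 ])]
[[264.4, 75.3, -0.7], [0.01, 0.0, 0.0]]
```

View pics/w3.png

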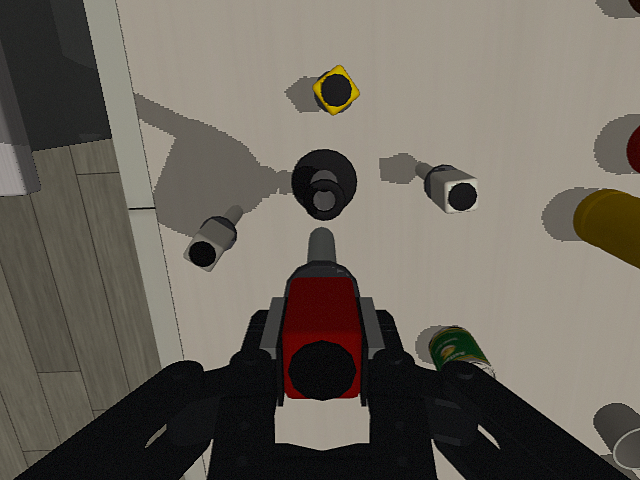

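The rod hangs straight in the pads: shaft at column 321, tip at about (322,238). The empty holder bore shows at (324,200).

Emit:
{"api": "servo_tool", "payload": {"steps": [{"slide":[30,9,0],"angular":[0,0,0]},{"slide":[80,23,0],"angular":[0,0,0]},{"slide":[130,37,0],"angular":[0,0,0]},{"slide":[180,51,0],"angular":[0,0,0]},{"slide":[230,65,0],"angular":[0,0,0]},{"slide":[263,75,0],"angular":[0,0,0]},{"slide":[263,75,5],"angular":[0,0,0]},{"slide":[263,75,5],"angular":[0,0,0]},{"slide":[263,75,5],"angular":[0,0,0]},{"slide":[263,75,5],"angular":[0,0,0]}]}}

```text
clock: 9.43
ee_pos: [0.5691, 0.0954, 0.287]
ee_rot: [0.726, 0.688, 0.0, 0.0]
force: [0.4, 0.4, -2.0]
finger_gap: 0.0253
gripper_force: 59.0
```

```bash
cat > f.py <<'E'
from mv import *
t=T(); print(t[:3,3].round(4), ctrl.get_obs()["force"])
ps={n:grab(n) for n in ["scene","side","wrist"]}
z=t[2,3]-.1005
ims=[]
for n,p in ps.items():
    u=proj(p,[.5695,.0978,.17]); s=30 if n!="wrist" else 60
    a=int(u[0])-s; b=int(u[1])-s-(15 if n!="wrist" else -15)
    print(n,a,b, "ring", proj(p,[.5695,.0978,.16]).round(1),"tip",proj(p,t[:3,3]-[0,0,.1005]).round(1))
    ims.append(cv2.resize(p["img"][b:b+2*s,a:a+2*s],(266,266),interpolation=cv2.INTER_CUBIC))
    hsv=cv2.cvtColor(p["img"],cv2.COLOR_BGR2HSV); m=cv2.inRange(hsv,(5,150,80),(15,255,255)); m[:b]=0; m[b+2*s:]=0; m[:,:a]=0; m[:,a+2*s:]=0
    q=np.argwhere(m)[:,::-1]; print("  orange bbox",q.min(0),q.max(0),"ellipse",cv2.fitEllipse(cv2.convexHull(q.astype(np.float32))))
cv2.imwrite("pics/f1.png",np.hstack(ims))
E
python3 f.py
```

```text
[0.5691 0.0954 0.287 ] [ 0.42016307  0.39001079 -1.98254513]
scene 212 136 ring [243.2 185.4] tip [243.2 175.5]
  orange bbox [236 182] [250 190] ellipse ((242.73452758789062, 186.14488220214844), (9.330111503601074, 14.28879451751709), 83.490478515625)
side 276 250 ring [306.9 299.9] tip [306.9 288.1]
  orange bbox [298 294] [316 308] ellipse ((306.7482604980469, 300.8927917480469), (15.049410820007324, 19.220975875854492), 89.28190612792969)
wrist 262 181 ring [322.4 222.2] tip [322.  237.7]
  orange bbox [297 195] [347 242] ellipse ((321.6165771484375, 220.3363037109375), (50.19822311401367, 51.042640686035156), 52.569637298583984)
```

View pics/f1.png

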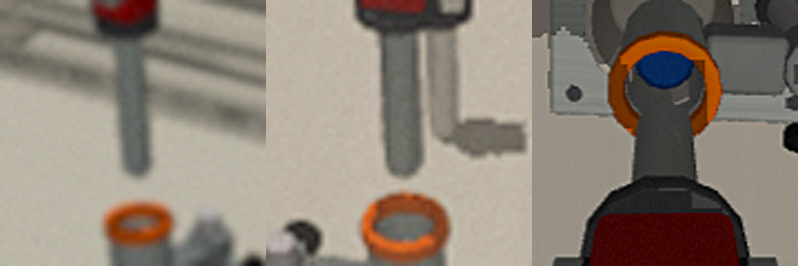

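```bash
cat > g.py <<'E'
from mv import *
t=T(); X=t[:3,3]-[0,0,.09]
for n,rows in [("scene",range(164,173)),("side",range(266,284))]:
    P=[grab(n) for _ in range(3)]; p=P[0]; g=np.mean([q["img"].astype(float) for q in P],0)
    J=np.array([(proj(p,X+d)-proj(p,X))/.001 for d in np.eye(3)*.001]).T/1000
    cs=[]
    c0=int(round(proj(p,X)[0]))
    for r in rows:
        a=np.abs(np.gradient(cv2.GaussianBlur(g,(3,3),.7)[r,c0-11:c0+12].sum(1)))
        x=np.arange(c0-11,c0+12)
        L=x<c0; 
        def pk(m):
            w=a*m; i=w.argmax(); s=slice(max(i-1,0),i+2); return (a[s]*x[s]).sum()/a[s].sum()
        cs.append((r,round(pk(L),2),round(pk(~L),2)))
    cs=np.array(cs); print(n,"mid cols",(cs[:,1:].mean(1)).round(2),"width",np.diff(cs[:,1:],axis=1).ravel().round(1)); print("J px/mm",J.round(2).tolist(), "pred col", [proj(p,t[:3,3]-[0,0,d])[0].round(2) for d in (.08,.1)])
E
python3 g.py
```

```text
scene mid cols [241.56 241.58 241.6  241.63 241.66 241.69 242.3  242.34 242.36] width [7.1 7.1 7.1 7.1 7.1 7.1 7.  6.9 6.9]
J px/mm [[0.26, -0.36, -0.03], [-0.17, -0.1, -0.39]] pred col [np.float64(242.52), np.float64(243.1)]
side mid cols [305.48 305.5  305.54 305.59 305.64 305.67 305.7  305.97 305.97 305.97
 305.98 306.12 306.18 306.26 306.32 306.36 306.38 306.45] width [8.7 8.7 8.7 8.8 8.9 8.9 8.9 8.4 8.4 8.4 8.6 8.8 8.8 8.7 8.8 9.  9.1 9. ]
J px/mm [[-0.55, -0.07, -0.02], [-0.03, 0.36, -0.43]] pred col [np.float64(306.55), np.float64(306.86)]
```

Emit:
{"api": "servo_tool", "payload": {"steps": [{"slide":[2.2,0.4,0],"angular":[0,0,0]},{"slide":[2.2,0.4,8],"angular":[0,0,0]},{"slide":[2.2,0.4,16],"angular":[0,0,0]},{"slide":[2.2,0.4,20],"angular":[0,0,0]},{"slide":[2.2,0.4,23],"angular":[0,0,0]},{"slide":[2.2,0.4,26],"angular":[0,0,0]},{"slide":[2.2,0.4,29],"angular":[0,0,0]},{"slide":[2.2,0.4,32],"angular":[0,0,0]},{"slide":[2.2,0.4,34],"angular":[0,0,0]},{"slide":[2.2,0.4,34],"angular":[0,0,0]}]}}

```text
clock: 11.12
ee_pos: [0.5695, 0.0986, 0.2527]
ee_rot: [0.725, 0.688, -0.0, -0.0]
force: [0.6, 0.1, -1.3]
finger_gap: 0.0252
gripper_force: 59.0
```

Emit:
{"api": "servo_tool", "payload": {"steps": [{"slide":[0,0,3],"angular":[0,0,0]},{"slide":[0,0,6],"angular":[0,0,0]},{"slide":[0,0,9],"angular":[0,0,0]},{"slide":[0,0,12],"angular":[0,0,0]},{"slide":[0,0,15],"angular":[0,0,0]},{"slide":[0,0,18],"angular":[0,0,0]},{"slide":[0,0,20],"angular":[0,0,0]}]}}

```text
clock: 12.0
ee_pos: [0.5696, 0.0986, 0.2326]
ee_rot: [0.725, 0.688, -0.0, -0.0]
force: [0.5, -0.1, -2.2]
finger_gap: 0.0253
gripper_force: 59.0
```

Emit:
{"api": "servo_tool", "payload": {"steps": [{"slide":[0,0,2],"angular":[0,0,0]},{"slide":[0,0,4],"angular":[0,0,0]},{"slide":[0,0,6],"angular":[0,0,0]},{"slide":[0,0,8],"angular":[0,0,0]},{"slide":[0,0,10],"angular":[0,0,0]},{"slide":[0,0,12],"angular":[0,0,0]}]}}

```text
clock: 12.75
ee_pos: [0.5702, 0.0987, 0.2226]
ee_rot: [0.725, 0.688, 0.001, 0.001]
force: [-2.0, 0.8, 8.6]
finger_gap: 0.0254
gripper_force: 60.2
```

Emit:
{"api": "servo_tool", "payload": {"steps": [{"slide":[0,0,2],"angular":[0,0,0]},{"slide":[0,0,4],"angular":[0,0,0]},{"slide":[0,0,6],"angular":[0,0,0]},{"slide":[0,0,8],"angular":[0,0,0]},{"slide":[0,0,10],"angular":[0,0,0]},{"slide":[0,0,12],"angular":[0,0,0]},{"slide":[0,0,14],"angular":[0,0,0]},{"slide":[0,0,16],"angular":[0,0,0]},{"slide":[0,0,18],"angular":[0,0,0]},{"slide":[0,0,20],"angular":[0,0,0]}]}}

```text
clock: 14.0
ee_pos: [0.5703, 0.0987, 0.2027]
ee_rot: [0.725, 0.688, 0.001, 0.001]
force: [-1.6, 0.2, 7.8]
finger_gap: 0.0253
gripper_force: 60.2
```

Emit:
{"api": "servo_tool", "payload": {"steps": [{"slide":[0,0,2],"angular":[0,0,0]},{"slide":[0,0,4],"angular":[0,0,0]},{"slide":[0,0,6],"angular":[0,0,0]},{"slide":[0,0,8],"angular":[0,0,0]},{"slide":[0,0,10],"angular":[0,0,0]},{"slide":[0,0,12],"angular":[0,0,0]}]}}

```text
clock: 14.75
ee_pos: [0.5701, 0.0987, 0.1901]
ee_rot: [0.725, 0.688, 0.001, 0.001]
force: [-0.6, -0.2, -1.7]
finger_gap: 0.0254
gripper_force: 59.0
```

```bash
python3 - <<'E'
from mv import *
t=T(); p=grab("side"); q=grab("scene"); print(ctrl.get_obs()["force"].round(1))
ims=[]
for r in (q,p):
    u=proj(r,[.5695,.0978,.13]).astype(int); ims.append(cv2.resize(r["img"][u[1]-50:u[1]+50,u[0]-40:u[0]+40],(400,500),interpolation=cv2.INTER_CUBIC)); print(u)
cv2.imwrite("pics/f2.png",np.hstack(ims))
E
```

```text
[-0.1 -0.4 -1.6]
[244 196]
[307 311]
```

View pics/f2.png

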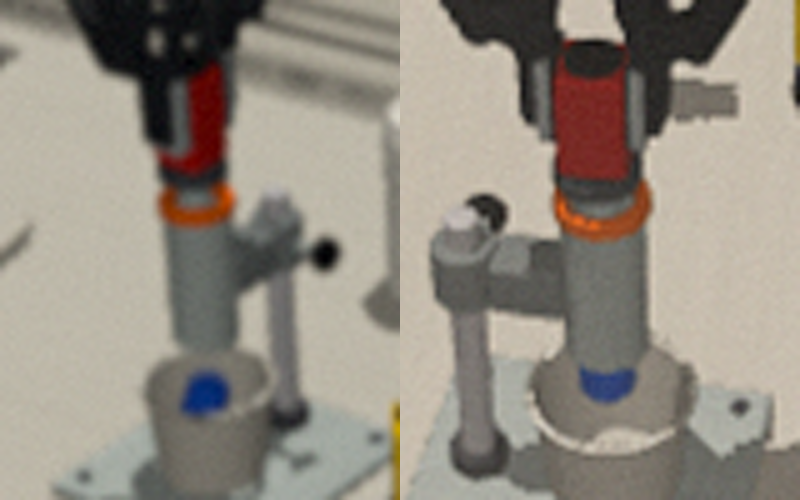

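The blue bung has left the nozzle and is dropping into the pot (scene crop 207,393), and the collar is a few mm above the ring.

Emit:
{"api": "servo_tool", "payload": {"steps": [{"slide":[0,0,1],"angular":[0,0,0]},{"slide":[0,0,2],"angular":[0,0,0]},{"slide":[0,0,3],"angular":[0,0,0]},{"slide":[0,0,4],"angular":[0,0,0]},{"slide":[0,0,5],"angular":[0,0,0]},{"slide":[0,0,6],"angular":[0,0,0]},{"slide":[0,0,6],"angular":[0,0,0]}]}}

```text
clock: 15.72
ee_pos: [0.5695, 0.0986, 0.1827]
ee_rot: [0.725, 0.688, -0.0, -0.0]
force: [-0.2, 0.4, -2.0]
finger_gap: 0.0252
gripper_force: 59.0
```

Emit:
{"api": "servo_tool", "payload": {"steps": [{"slide":[0,0,0.7],"angular":[0,0,0]},{"slide":[0,0,1.4],"angular":[0,0,0]},{"slide":[0,0,2],"angular":[0,0,0]},{"slide":[0,0,2],"angular":[0,0,0]}]}}

```text
clock: 16.23
ee_pos: [0.5696, 0.0986, 0.1807]
ee_rot: [0.725, 0.688, -0.0, -0.0]
force: [-0.5, 0.5, -2.4]
finger_gap: 0.0255
gripper_force: 59.0
```

Emit:
{"api": "servo_tool", "payload": {"steps": [{"slide":[0,0,0.7],"angular":[0,0,0]},{"slide":[0,0,1.4],"angular":[0,0,0]},{"slide":[0,0,1.6],"angular":[0,0,0]},{"slide":[0,0,1.6],"angular":[0,0,0]}]}}

```text
clock: 16.73
ee_pos: [0.5697, 0.0986, 0.1796]
ee_rot: [0.725, 0.688, 0.0, 0.0]
force: [-0.8, 0.7, 2.9]
finger_gap: 0.0254
gripper_force: 59.5
```

Emit:
{"api": "servo_tool", "payload": {"steps": [{"slide":[0,0,0.6],"angular":[0,0,0]},{"slide":[0,0,1.2],"angular":[0,0,0]},{"slide":[0,0,1.2],"angular":[0,0,0]},{"slide":[0,0,1.2],"angular":[0,0,0]},{"slide":[0,0,1.2],"angular":[0,0,0]},{"slide":[0,0,1.2],"angular":[0,0,0]}]}}

```text
clock: 17.48
ee_pos: [0.5698, 0.0986, 0.1789]
ee_rot: [0.725, 0.688, 0.0, 0.0]
force: [-1.7, 0.2, 6.2]
finger_gap: 0.0251
gripper_force: 60.0
```

Emit:
{"api": "servo_tool", "payload": {"steps": [{"slide":[0,0,0.3],"angular":[0,0,0]},{"slide":[0,0,0.3],"angular":[0,0,0]},{"slide":[0,0,0.3],"angular":[0,0,0]},{"slide":[0,0,0.3],"angular":[0,0,0]},{"slide":[0,0,0.3],"angular":[0,0,0]}]}}

```text
clock: 18.1
ee_pos: [0.5698, 0.0986, 0.1787]
ee_rot: [0.725, 0.688, 0.0, 0.0]
force: [-2.4, -0.3, 7.8]
finger_gap: 0.0252
gripper_force: 60.0
```

Emit:
{"api": "servo_tool", "payload": {"steps": [{"slide":[0,0,-3],"angular":[0,0,0]},{"slide":[0,0,-10],"angular":[0,0,0]},{"slide":[0,0,-25],"angular":[0,0,0]},{"slide":[0,0,-45],"angular":[0,0,0]},{"slide":[0,0,-65],"angular":[0,0,0]},{"slide":[0,0,-85],"angular":[0,0,0]},{"slide":[0,0,-105],"angular":[0,0,0]},{"slide":[0,0,-115],"angular":[0,0,0]},{"slide":[0,0,-115],"angular":[0,0,0]}]}}

```text
clock: 19.23
ee_pos: [0.57, 0.0986, 0.2936]
ee_rot: [0.725, 0.688, 0.001, 0.001]
force: [-0.4, 0.8, -0.8]
finger_gap: 0.0252
gripper_force: 59.1
```

```bash
python3 - <<'E'
from mv import *
print(T()[:3,3],ctrl.get_obs()["force"].round(1))
ps=[grab("scene"),grab("side"),grab("wrist")]
for l in ["bung_center","pot_floor"]:
    b=[viewer.pinpoint(p,l) for p in ps]
    print(l,[(d[0]["location"],round(d[0]["score"],2),atz(ray(p,d[0]["location"]),.023 if l[0]=="b" else .011).round(3)) if d else None for p,d in zip(ps,b)])
print(plan([.4807,-.1625,.2925],86.98))
E
```

```text
[0.57000442 0.09859389 0.29361835] [-0.4  0.8 -0.8]
bung_center [None, None, ([322.6, 238.2], 0.69, array([0.566, 0.04 , 0.023]))]
pot_floor [([246.0, 238.7], 0.8, array([0.569, 0.101, 0.011])), ([309.7, 354.0], 0.62, array([0.569, 0.093, 0.011])), ([318.7, 186.2], 0.58, array([0.565, 0.095, 0.011]))]
[[-265.4, -75.0, -0.2], [-0.05, 0.0, 0.01]]
```

Emit:
{"api": "servo_tool", "payload": {"steps": [{"slide":[-35,-10,0],"angular":[0,0,0]},{"slide":[-85,-24,0],"angular":[0,0,0]},{"slide":[-135,-38,0],"angular":[0,0,0]},{"slide":[-185,-52,0],"angular":[0,0,0]},{"slide":[-235,-66,0],"angular":[0,0,0]},{"slide":[-265,-75,0],"angular":[0,0,0]},{"slide":[-265,-75,0],"angular":[0,0,0]},{"slide":[-265,-75,50],"angular":[0,0,0]},{"slide":[-265,-75,80],"angular":[0,0,0]},{"slide":[-265,-75,80],"angular":[0,0,0]},{"slide":[-265,-75,80],"angular":[0,0,0]},{"slide":[-265,-75,80],"angular":[0,0,0]}]}}

```text
clock: 21.18
ee_pos: [0.482, -0.1624, 0.2143]
ee_rot: [0.725, 0.689, 0.001, 0.002]
force: [0.5, -1.0, -1.3]
finger_gap: 0.0252
gripper_force: 59.0
```

```bash
python3 - <<'E'
from mv import *
t=T(); print(t.round(4),ctrl.get_obs()["force"].round(1),plan([.4807,-.1625,.212],86.98))
ps=[grab("wrist"),grab("scene"),grab("side")]; ims=[]
for p in ps:
    u=proj(p,[.481,-.1615,.1]).astype(int); s=60 if p is ps[0] else 30
    print(u-s,"rim",proj(p,[.4807,-.1615,.088]).round(1),"tip",proj(p,t[:3,3]-[0,0,.1005]).round(1))
    ims.append(cv2.resize(p["img"][u[1]-s:u[1]+s,u[0]-s:u[0]+s],(266,266),interpolation=cv2.INTER_CUBIC))
p=ps[1]; u=proj(p,[.5695,.0978,.06]).astype(int); a=p["img"][u[1]-30:u[1]+30,u[0]-30:u[0]+30]
p=ps[2]; u=proj(p,[.5695,.0978,.06]).astype(int); b=p["img"][u[1]-30:u[1]+30,u[0]-30:u[0]+30]
ab=np.hstack([cv2.resize(a,(266,266)),cv2.resize(b,(266,266)),np.zeros((266,266,3),np.uint8)])
cv2.imwrite("pics/f3.png",np.vstack([np.hstack(ims),ab]))
E
```

```text
[[ 0.0519  0.9986  0.003   0.482 ]
 [ 0.9987 -0.0519 -0.0017 -0.1624]
 [-0.0016  0.0031 -1.      0.2143]
 [ 0.      0.      0.      1.    ]] [ 0.5 -1.  -1.3] [[-0.2, -1.3, 2.3], [0.18, 0.09, 0.05]]
[259 169] rim [319.6 224.1] tip [321.6 237. ]
[292 227] rim [322.  262.4] tip [322.9 252.1]
[331 216] rim [361.1 250.6] tip [360.9 241.1]
```

View pics/f3.png

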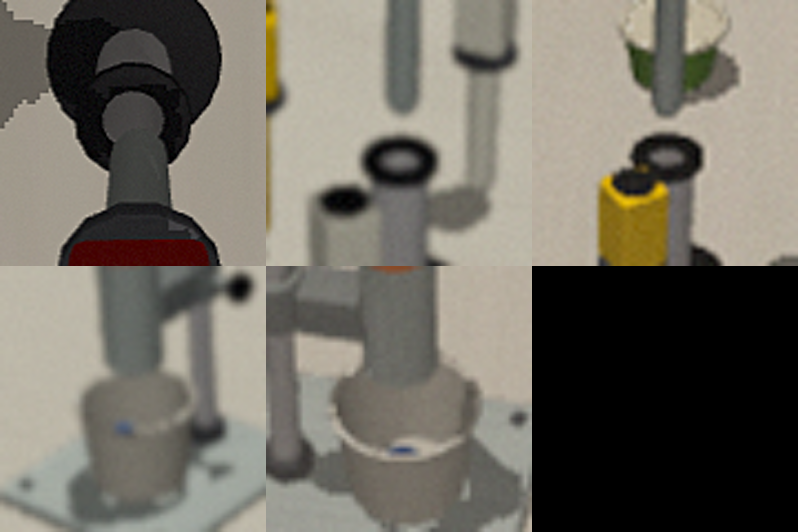

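The bung shows blue inside the pot in both views. The tip is about 1.5 mm to the right of the holder bore in the wrist crop, so I'll correct that and insert.

Emit:
{"api": "servo_tool", "payload": {"steps": [{"slide":[0.5,-1.4,0],"angular":[0,0,0]},{"slide":[0.5,-1.4,10],"angular":[0,0,0]},{"slide":[0.5,-1.4,18],"angular":[0,0,0]},{"slide":[0.5,-1.4,23],"angular":[0,0,0]},{"slide":[0.5,-1.4,28],"angular":[0,0,0]},{"slide":[0.5,-1.4,33],"angular":[0,0,0]},{"slide":[0.5,-1.4,38],"angular":[0,0,0]},{"slide":[0.5,-1.4,40],"angular":[0,0,0]}]}}

```text
clock: 22.32
ee_pos: [0.4793, -0.1615, 0.1724]
ee_rot: [0.725, 0.688, -0.0, -0.0]
force: [-0.1, -0.2, -1.9]
finger_gap: 0.0252
gripper_force: 59.1
```

Tip 16 mm inside the bore, no side force.

Emit:
{"api": "servo_tool", "payload": {"steps": [{"slide":[0,0,6],"angular":[0,0,0]},{"slide":[0,0,13],"angular":[0,0,0]},{"slide":[0,0,20],"angular":[0,0,0]},{"slide":[0,0,27],"angular":[0,0,0]},{"slide":[0,0,34],"angular":[0,0,0]},{"slide":[0,0,41],"angular":[0,0,0]},{"slide":[0,0,48],"angular":[0,0,0]},{"slide":[0,0,54],"angular":[0,0,0]},{"slide":[0,0,58],"angular":[0,0,0]},{"slide":[0,0,60],"angular":[0,0,0]},{"slide":[0,0,61],"angular":[0,0,0]},{"slide":[0,0,61],"angular":[0,0,0]}]}}

```text
clock: 23.82
ee_pos: [0.4795, -0.1616, 0.1118]
ee_rot: [0.725, 0.688, 0.0, 0.0]
force: [0.1, 0.5, -1.9]
finger_gap: 0.0255
gripper_force: 59.1
```

Emit:
{"api": "servo_tool", "payload": {"steps": [{"slide":[0,0,1],"angular":[0,0,0]},{"slide":[0,0,2],"angular":[0,0,0]},{"slide":[0,0,3],"angular":[0,0,0]},{"slide":[0,0,4],"angular":[0,0,0]},{"slide":[0,0,4.5],"angular":[0,0,0]},{"slide":[0,0,4.5],"angular":[0,0,0]}]}}

```text
clock: 24.58
ee_pos: [0.4795, -0.1616, 0.1076]
ee_rot: [0.725, 0.688, -0.0, 0.0]
force: [-1.1, 1.7, 3.3]
finger_gap: 0.0252
gripper_force: 59.8
```

Emit:
{"api": "servo_tool", "payload": {"steps": [{"slide":[0,0,0],"angular":[0,0,0]},{"slide":[0,0,0],"angular":[0,0,0]},{"slide":[0,0,0],"angular":[0,0,0]},{"slide":[0,0,0],"angular":[0,0,0]},{"slide":[0,0,-10],"angular":[0,0,0]},{"slide":[0,0,-40],"angular":[0,0,0]},{"slide":[0,0,-90],"angular":[0,0,0]},{"slide":[0,0,-140],"angular":[0,0,0]},{"slide":[0,0,-190],"angular":[0,0,0]},{"slide":[0,0,-190],"angular":[0,0,0]},{"slide":[0,0,-190],"angular":[0,0,0]},{"slide":[0,0,-190],"angular":[0,0,0]}], "gripper": 0.7}}

```text
clock: 26.08
ee_pos: [0.4784, -0.161, 0.2958]
ee_rot: [0.725, 0.688, -0.0, -0.002]
force: [1.0, 0.3, 0.1]
finger_gap: 0.0599
gripper_force: 0.0
```

```bash
python3 - <<'E'
from mv import *
ps=[grab("wrist"),grab("scene"),grab("side")]; ims=[]
for p in ps:
    u=proj(p,[.481,-.1615,.1]).astype(int); s=60 if p is ps[0] else 40
    ims.append(cv2.resize(p["img"][u[1]-s:u[1]+s,u[0]-s:u[0]+s],(266,266),interpolation=cv2.INTER_CUBIC))
p=ps[1]; a=[]
for p in ps[1:]:
    u=proj(p,[.5695,.0978,.06]).astype(int); a.append(cv2.resize(p["img"][u[1]-30:u[1]+30,u[0]-30:u[0]+30],(266,266)))
cv2.imwrite("pics/f4.png",np.vstack([np.hstack(ims),np.hstack(a+[np.zeros((266,266,3),np.uint8)])]))
E
```

```text
(no output)
```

View pics/f4.png

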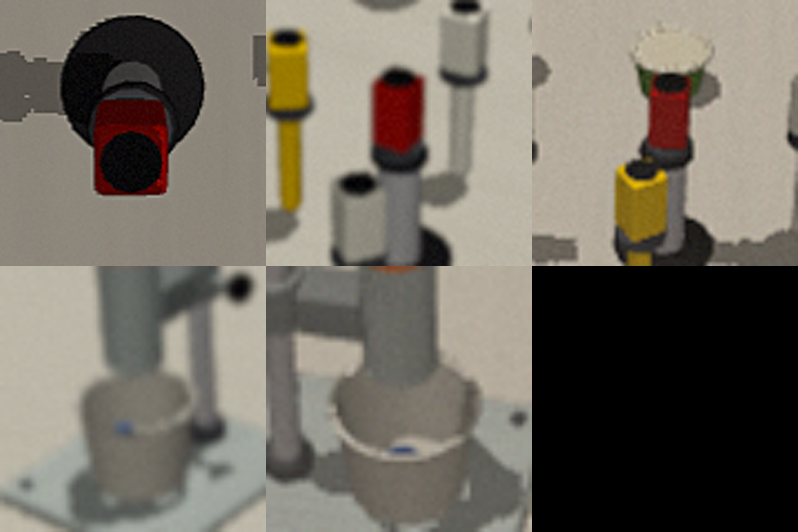

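The rod stands upright in its holder with the collar on the rim, the bung is in the pot, and the gripper is clear.

```bash
python3 -c "
from bench import ctrl
print(ctrl.sign_off())"
```

```text
the job is handed in; nothing more can be done
None
```

The job is handed in, with no verdict returned: the bung was pushed into the pot, the collar was held on the seal ring at about 8–10 N, and the rod is back upright in its holder with the gripper clear.

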